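# Unlatch the terminal cover of a motor drive

## Task

Take the grey terminal cover off the motor drive: squeeze its spring tab in towards the rib, feeling for the depth at which the hook slips free (too far and it catches again), swing that end of the cover up and draw the lugs at the other end out from under the lip, gently, forcing nothing. Then set the cover down gently in the aluminium tray, flat on its skirts, and let go. Leave the screwdriver, the carton and the tape roll where they are.

Things in the scene. Friction and masses are not known exactly. Their poses are not given: they have to be found in the camera images.
- drive: Black motor drive on a 270 x 220 mm steel plate lying fixed on the bench; grey slotted wiring ducts, 46 mm high, along its two long (+y, -y) edges. Origin: at bench height, below the middle of the cover; x points to the cover's tab end, z up. Drive: 92 mm wide (y), x -122 to 62 mm; its display part (x < -55 mm) is 80 mm high, the walls beside the cover reach z = 76 mm, at the tab end 73 mm.
- seat (a point): Centre of the floor of the drive's terminal recess, 60 mm over the bench, axes as the drive's. The seated cover's origin lies within 1 mm of it and its axes are the drive's. The recess leaves about 1.5 mm of play round the cover, so yield to the force you read. Drive and cover break if more than 15 N acts between them.
- lip (a point): Lower edge of the lip at the recess's -x end (drive x -41.5, z 68.5 mm), under which the cover's lugs sit with 1.5 mm of headroom. The lip is 7.5 mm thick and runs across the drive's width.
- catch (a point): Lower face of the latch plate in the recess (drive x 45, z 67.5 mm): 3 mm thick, with a window 21 mm long (x) that the tab's foot (19 mm) must rise through. Screws set the plate differently on each drive: its window spans drive x 28.5 to 49.5 mm, less a hidden 0 to 7 mm. Outside the window the foot catches under it, after 1.5 mm of lift at the tab.
- cover: Loose grey plastic terminal cover, about 80 g, 80 (x) x 72 (y) x 16 mm, seated in the recess. Origin: its centre, at the foot level of its skirts; x points to the tab end; top face at z = 16 mm. Lugs at the -x end, spring tab at the +x end. Pulled straight up it jams. Rule when setting down: no bump over 30 N in the tray.
- lug_edge (a point): Middle of the cover's upper -x edge (cover x -40, z 16 mm). Below it two lugs (z 3 to 7 mm) stick out 6 mm, 4.5 mm of it under the lip. To take it out, tab held pressed: swing the +x end up about the middle of this end face (z 8 mm) by 8 degrees (the hook is then clear), about this edge to some 20 degrees, then draw out along +x by 12 mm, raising a little, then lift.
- rib (a point): Middle of the top edge of the fixed grip rib on the cover's top (cover x 14, z 38 mm): 4 mm thick (x 12 to 16 mm), 36 mm wide (y), standing from z = 16 to 38 mm. It is the other side of the pinch.
- tab_top (a point): Middle of the top edge of the spring tab: an upright grey tongue 3.5 mm thick, 22 mm wide (y), at the middle of the cover's +x edge, its top at cover z = 38 mm; outer face at x = 40 mm at rest, so 28 mm over the outer faces of rib and tab. Its foot (z 2 to 6 mm) sticks out 12.5 mm (hook) to +x and 3 mm (heel) to -x, both under the latch plate's edges if not in its window.
- tab (a joint): How far the tab is pressed in towards the rib (m): 0 at rest, 0.013 at its stop; it moves along the cover's -x. Spring: 2.4 N to start, then 0.65 N per mm (11 N at the stop). The foot fits the window over 2 mm of press that starts somewhere from 3 to 10 mm (give or take the cover's play). The tab cracks if pressed with more than 25 N.
- tray: Shallow open aluminium tray, fixed, 200 (x) x 190 (y) mm, walls 5 mm thick and 22 mm high. Origin: centre of its underside, at bench height; the inner floor is 5 mm higher. The cover goes near its middle, turned any way in plan.
- screwdriver: Bystander: loose screwdriver with a red handle lying on the bench.
- carton: Bystander: cardboard carton 110 x 70 x 35 mm on the bench.
- tape: Bystander: black roll of tape lying flat, 90 mm across, 19 mm high.
Not all that is in view belongs to the job. Several things have the shape of the cover; the one meant has the colours described above.

How it is judged:
By the outcome, as a careful person would: the job done as asked, in the order asked, and still so for the second after the job is handed in, with the robot touching nothing.
It also fails if it takes over 72 s, if anything falls off the work surface, if the arm or the gripper's body presses on something with over 40 N, if the wrist force passes 120 N, or if a joint passes its speed limit or range.

## Robot

A 6-joint arm with a two-finger parallel gripper is mounted at the origin on the work surface. World frame = base frame: x ahead of the robot, y to its left, z up, the work surface at z = 0. Lengths are in mm, angles in degrees, forces in N, time in s.
With the tool pointing down it reaches from about 250 to 775 mm from the base axis. Payload 4 kg.
Tool frame: the origin (TCP) lies midway between the tips of the shut fingers; the grasp point (between the pads) lies 19 mm behind it; z points along the fingers, y is the line along which they close (so a half turn about z gives the same grasp; the last joint's range is limited). The gripper opens to 94 mm and grips with 3 to 60 N. Pads are 16 mm wide; open, the fingers measure 119 mm over their backs; the gripper's body (75 mm by 177 mm) begins 78 mm behind the grasp point.
Start: joints at [-70.766, 4.996, 78.535, -0, 96.463, -5.907], TCP at [233.671, -497.918, 166.406] pointing down, gripper open.
Joint ranges: [-177.83, 177.83], [-43.37, 116.18], [15.69, 146.23], [-61.86, 241.86], [9.47, 152.12], [-147.06, 147.06]. Speed limits (degrees/s): [159.86, 159.86, 180, 180, 180, 180].

## Interface

Orientations are given as [roll, pitch, yaw] about the fixed x, y, z axes, in that order (R = Rz(yaw) Ry(pitch) Rx(roll)).
In Python, from workcell import r gives the robot as it stands.
- The arm moves only by the shell command python3 -m crank 'ROWS' [OPENING] [FORCE]. ROWS is a JSON object whose one key "steps" holds a list of rows, each a list of 4 numbers: the shift along the world's x, y, z in cm, then the turn about the world's z in degrees. A call has 1 to 10 rows; each row shifts and turns the commanded pose from where the row before left it; what a row does not reach is not made up. A row lasts 1/8 s, in which the tool goes at most 62.5 mm and 10.7 degrees, less where a joint would pass 70% of its speed; a pose out of reach is approached as far as the arm can. A call is refused whole if a number of a shift passes 6.25 or a number of a turn 10.7, either way. A call with a gripper value outside its range is refused whole. OPENING is the closure, from 0 (fully open) to 1 (shut), set as the call begins (- or left out, the last holds). The fingers move at their own pace and stop on an object; FORCE is the grip in N (left out, the last holds). Time passes only in rows, so rows that do not move let the fingers close. It gives the time, the measured TCP pose, the force, the opening and the grip force at its end, in the units of the state.
- r.get_obs(): the state, without advancing time (a new reading comes with each control period).
- r.snapshot(name): name is "scene" or "top" or "wrist"; returns (picture, depth): 400x640x3 uint8, red, green, blue; 400x640 float32, mm along the optical axis (not along the pixel's ray), 0 where there is no reading.
- r.camera_info(name): a dict with "fov_y" (degrees; the focal length in pixels is half the picture's height over the tangent of half this angle, whatever the lens; pixels are square), "cx", "cy" (the principal point, pixels), "R" (3x3) and "t" (3): a world point X has camera coordinates R X + t. Camera axes: x right, y down, z forward; pixel columns grow to the right and rows downward; lengths in mm; the calibration is good to about 2 mm. A picture is of the moment at which its call begins: read the wrist's pose just before it. camera_info takes no time and is no camera call; for the wrist camera it gives the pose at the moment of the call.
- r.close_job(): hands the job in; it is judged then, once.
The state is a dict: "t": time; "joints": joint angles; "qd": joint speeds; "joint_efforts": joint torques, N m; "eef_pos": TCP position; "tcp_rot": TCP orientation; "contact_force": force on the tool from outside, world axes, zero at the start; "ft_torque": the same for the moment, N m; "gripper_width": opening from 0.0 (shut) to 1.0 (fully open); "gripper_force": force on a finger pad.
Only numpy, scipy, OpenCV 4.12 (cv2) and the standard library are available. Lean on these libraries where they do the work, as an engineer would, in place of code of your own. Each camera call takes 0.05 s, during which the arm holds its last target. There are 200 camera calls.

## Working session

There is one attempt and no reset: what is moved stays moved. The work goes in short steps, Python scripts to look and compute and a shell command to move; the robot and the scene stay as the last step left them, time stands still between calls to the robot, and variables do not carry over. Pictures are saved under pics/ and viewed, at most 11 in all, crops included, and the job is handed in when it is done.

```bash
ls; mkdir -p pics
python3 - <<'E'
from workcell import r
import cv2,numpy as np
for n in("scene","top"):
    p,d=r.snapshot(n); cv2.imwrite(f"pics/{n}0.png",p[:,:,::-1]); np.save(f"pics/{n}0.npy",d)
    print({k:np.round(v,3).tolist() for k,v in r.camera_info(n).items()})
print(r.get_obs())
E
```

```text
pics
{'fov_y': 48.606, 'cx': 314.963, 'cy': 196.827, 'R': [[-0.23, 0.973, 0.003], [0.547, 0.131, -0.827], [-0.805, -0.188, -0.562]], 't': [125.257, -234.468, 1551.938]}
{'fov_y': 44.297, 'cx': 329.745, 'cy': 189.04, 'R': [[0.127, -0.992, -0.003], [-0.968, -0.123, -0.218], [0.216, 0.03, -0.976]], 't': [-58.116, 567.204, 1151.412]}
{'t': 0.1, 'joints': array([-7.07656858e+01,  5.03545096e+00,  7.86146789e+01, -1.24360637e-03,
        9.64639850e+01, -5.90678585e+00]), 'qd': array([ 0.01671103,  0.01093753, -0.17435091, -0.06829314,  0.06039625,
       -0.1733212 ]), 'joint_efforts': array([ 2.06676777e-03, -3.41255736e+01, -3.03299797e+01,  7.21103651e-02,
        3.04861239e-02, -8.91326590e-05]), 'eef_pos': array([ 233.46879606, -497.3551801 ,  165.32826768]), 'tcp_rot': array([-1.79886364e+02, -1.05141777e-02,  2.51409509e+01]), 'contact_force': array([ 1.21576419, -0.55028355, -0.4978801 ]), 'ft_torque': array([ 0.00739052,  0.03810705, -0.02712078]), 'gripper_force': 0.0, 'gripper_width': 0.9995118318529125}
```

View pics/top0.png

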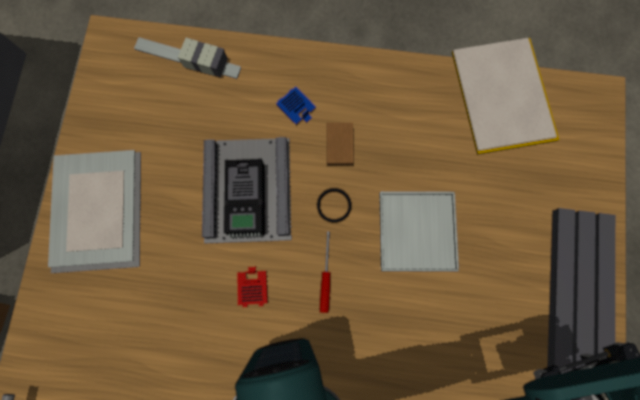

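View pics/scene0.png

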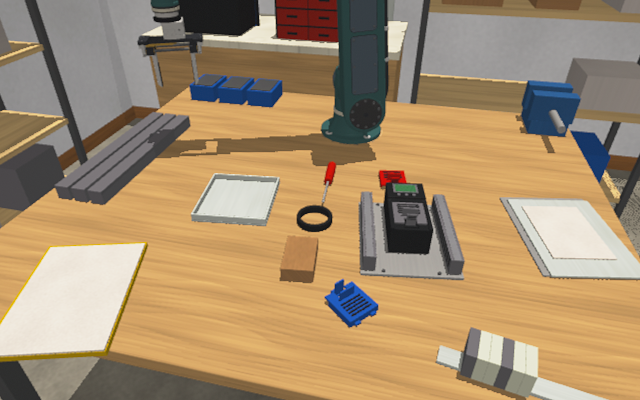

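Top view: candidates are the grey cover in the black drive at (243,182), a red copy at (252,288) and a blue copy at (296,106). I choose the grey one; the green display at (243,222) puts the tab end at the top of the picture, away from the robot. The aluminium tray is at (419,231), carton (340,144), tape (334,205), screwdriver (325,285).

```bash
cat > h.py <<'E'
from workcell import r
import cv2,numpy as np
np.set_printoptions(suppress=True,precision=1)
def cloud(d,c):
    f=200/np.tan(np.radians(c["fov_y"]/2)); v,u=np.mgrid[:400,:640]
    P=np.stack([(u-c["cx"])/f*d,(v-c["cy"])/f*d,d],-1)
    return (P-np.array(c["t"]))@np.array(c["R"])
def ray(uv,z,c):
    f=200/np.tan(np.radians(c["fov_y"]/2));R=np.array(c["R"]);o=-R.T@np.array(c["t"])
    D=R.T@np.array([(uv[0]-c["cx"])/f,(uv[1]-c["cy"])/f,1]);return o+D*(z-o[2])/D[2]
def rect(P):
    (cx,cy),(w,h),a=cv2.minAreaRect(P[:,:2].astype(np.float32)); return cx,cy,w,h,a
E
python3 - <<'E'
from h import *
c=r.camera_info("top");d=np.load("pics/top0.npy");p=cv2.imread("pics/top0.png");P=cloud(d,c)
print("bench z",P[330,150],P[100,380])
b=np.zeros((400,640),bool);b[150:245,198:295]=1
m=b&(P[...,2]>62)&(d>0);print("drive high",m.sum(),rect(P[m]),np.percentile(P[m][:,2],[5,50,95]))
g=b&(P[...,2]>85);print("rib/tab",P[g][::5])
D=b&(P[...,2]>28)&(P[...,2]<55);print("ducts",rect(P[D]))
hsv=cv2.cvtColor(p,cv2.COLOR_BGR2HSV)
gr=b&(hsv[...,0]>45)&(hsv[...,0]<85)&(hsv[...,1]>80);print("display",P[gr].mean(0))
t=np.zeros_like(b);t[185:278,372:466]=1;t&=(P[...,2]>13)&(P[...,2]<30)&(d>0)
print("tray",t.sum(),rect(P[t]))
for u in[(381,193),(455,193),(457,270),(381,271)]:print(ray(u,22,c))
cv2.imwrite("pics/crop1.png",cv2.resize(p[125:250,190:305],None,fx=5,fy=4.8,interpolation=2)[:600])
E
```

```text
bench z [178.5 405.4   6.2] [846.4 -87.8  -0.1]
drive high 2860 (522.0863037109375, 222.57968139648438, 191.4936981201172, 93.75347137451172, 9.350008964538574) [71.1 78.8 85.1]
rib/tab [[ 307.6  -22.9 1247.3]
 [ 593.2  243.7   97.5]
 [ 593.5  230.6  102.3]
 [ 590.9  240.7   98.1]
 [ 592.5  228.8   97.6]
 [ 590.3  242.1   90.2]
 [ 591.7  229.9   90.7]
 [ 307.6  -22.9 1247.3]
 [ 567.8  241.4   99.4]
 [ 569.7  229.9   97.5]
 [ 571.   217.7   98.6]
 [ 565.9  241.7   96.6]
 [ 567.1  229.4   98.1]
 [ 568.6  217.3   98.3]
 [ 564.7  242.5   91.3]
 [ 565.8  230.    93.3]
 [ 568.9  219.5   85.9]
 [ 564.4  236.2   85.3]
 [ 538.   187.5   85.2]
 [ 307.6  -22.9 1247.3]
 [ 489.   259.9   85.5]
 [ 496.   185.7   85.1]
 [ 495.1  173.3   85.4]
 [ 485.4  188.4   87.9]
 [ 474.3  240.4   85.5]
 [ 467.8  251.2   86.5]
 [ 467.4  236.8   85.4]
 [ 471.   188.7   86.2]
 [ 463.   211.4   87.5]
 [ 454.8  239.3   86.2]
 [ 454.5  222.3   86.3]
 [ 451.5  226.6   86.3]
 [ 451.1  212.2   85.1]
 [ 307.6  -22.9 1247.3]
 [ 450.5  175.4   88.2]
 [ 307.6  -22.9 1247.3]]
ducts (540.4637451171875, 225.7254638671875, 228.5580596923828, 212.94955444335938, 9.243358612060547)
display [461.2 210.6  87.2]
tray 793 (501.0022888183594, -218.31581115722656, 200.2929229736328, 190.9962615966797, 7.2306132316589355)
[ 585.2 -115.7   22. ]
[ 609.  -302.8   22. ]
[ 415.8 -321.5   22. ]
[ 389.7 -136.1   22. ]
```

View pics/crop1.png

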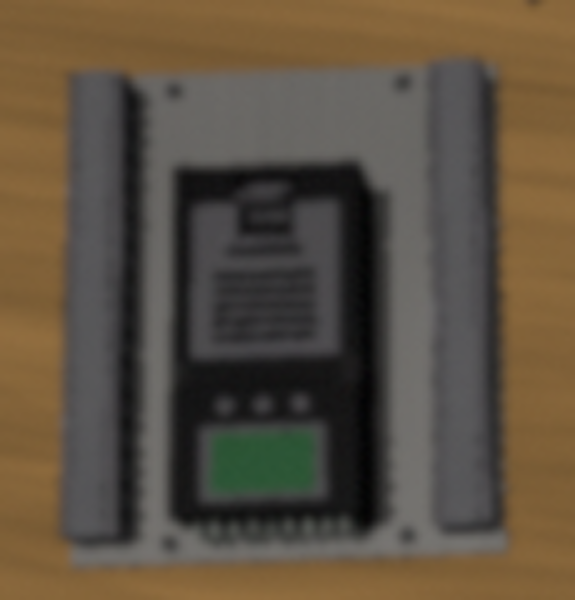

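The crop shows the grey cover in the black drive, with the tab at the top (about (262,190) in the crop), the rib behind it at (265,250) and the green display at the -x end. Drive yaw is about 9.3°, and the pinch centre is near (578,232). I'm moving over it.

```bash
python3 -m crank '{"steps":[[2.46,5.21,0.4,7.4],[2.46,5.21,0.4,7.4],[2.46,5.21,0.4,7.4],[2.46,5.21,0.4,7.4],[2.46,5.21,0.4,7.4],[2.46,5.21,0,7.4],[2.46,5.21,0,7.4],[2.46,5.21,0,7.4],[2.46,5.21,0,7.4],[2.46,5.21,0,7.6]]}' 0 8; python3 -m crank '{"steps":[[2.46,5.21,0,0],[2.46,5.21,0,0],[2.46,5.21,0,0],[2.46,5.21,0,0],[0,0,0,0],[0,0,0,0],[0,0,0,0]]}'
python3 - <<'E'
from h import *
o=r.get_obs();print(o["eef_pos"],o["tcp_rot"],o["joints"],o["contact_force"],o["t"])
c=r.camera_info("wrist");p,d=r.snapshot("wrist");np.save("pics/w1.npy",d);np.savez("pics/w1c.npz",**c);cv2.imwrite("pics/w1.png",p[:,:,::-1])
P=cloud(d,c);z=P[...,2]
ok=(d>0)&(abs(P[...,0]-578)<45)&(abs(P[...,1]-232)<40)
m=ok&(z>93)&(z<104);n,l,s,_=cv2.connectedComponentsWithStats(m.astype(np.uint8))
for i in range(1,n):
    if s[i,4]>40: print(s[i],P[l==i].mean(0),rect(P[l==i]))
E
```

```text
t: 1.35
eef_pos: [479.9, 25.0, 186.0]
tcp_rot: [-180.0, 0.0, 99.6]
contact_force: [1.4, -0.4, 0.2]
gripper_width: 0.998
gripper_force: 0.0
t: 2.22
eef_pos: [577.8, 230.1, 187.0]
tcp_rot: [180.0, 0.0, 99.2]
contact_force: [0.1, -0.3, 0.4]
gripper_width: 1.004
gripper_force: 0.0
[577.8 230.1 187. ] [180.    0.   99.2] [ 16.5  14.1  65.8  -0.  100.1   7.3] [ 0.1 -0.3  0.4] 2.225
[308 171   4  37 147] [568.2 228.8  97.9] (568.2542114257812, 228.10792541503906, 3.0258285999298096, 35.67171096801758, 8.876011848449707)
[333 178   4  24  95] [592.  232.4  97.9] (592.1649780273438, 231.69586181640625, 3.100675344467163, 22.423242568969727, 9.578045845031738)
```

View pics/w1.png

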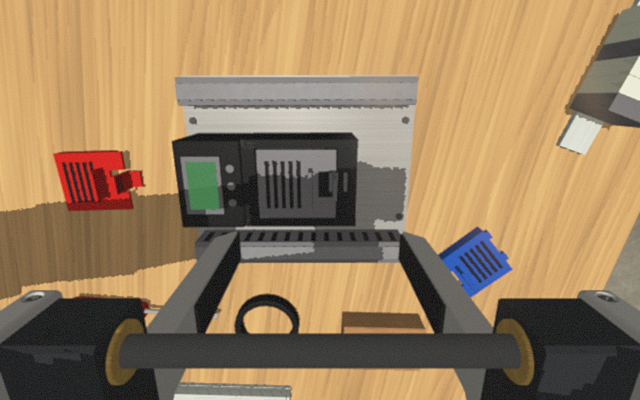

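The wrist view shows the rib's upper edge at (310,190) and the tab's at (335,190). They are 24.1 mm apart at z = 98, which matches the drawing. I'm shifting +2.2 and +0.4 mm to centre, then descending to tip z = 90.

```bash
python3 -m crank '{"steps":[[0.22,0.04,-3,0],[0,0,-3,0],[0,0,-2,0],[0,0,-1,0],[0,0,-0.6,0],[0,0,0,0],[0,0,0,0],[0,0,0,0]]}' 0.64 8; python3 -m crank '{"steps":[[0,0,0,0],[0,0,0,0],[0,0,0,0]]}' 0.69 8
```

```text
t: 3.28
eef_pos: [580.8, 232.1, 91.3]
tcp_rot: [179.9, -0.0, 99.3]
contact_force: [-0.6, -0.4, 0.7]
gripper_width: 0.359
gripper_force: 0.0
t: 3.65
eef_pos: [580.3, 231.9, 90.4]
tcp_rot: [180.0, -0.0, 99.3]
contact_force: [-0.6, 0.1, 0.1]
gripper_width: 0.311
gripper_force: 0.0
```

```bash
python3 -m crank '{"steps":[[0,0,0,0],[0,0,0,0],[0,0,0,0]]}' 0.71 15; python3 -m crank '{"steps":[[-0.05,-0.05,0,0],[0,0,0,0],[0,0,0,0]]}' 0.725 15;  python3 -m crank '{"steps":[[-0.07,-0.01,0,0],[0,0,0,0],[0,0,0,0]]}' 0.74 15
```

```text
t: 4.03
eef_pos: [580.2, 231.9, 90.3]
tcp_rot: [-180.0, 0.0, 99.3]
contact_force: [-0.0, -0.0, 0.5]
gripper_width: 0.295
gripper_force: 0.0
t: 4.4
eef_pos: [579.8, 231.4, 90.4]
tcp_rot: [180.0, 0.0, 99.3]
contact_force: [-0.4, 0.4, -1.4]
gripper_width: 0.268
gripper_force: 0.0
t: 4.78
eef_pos: [579.1, 231.3, 90.4]
tcp_rot: [180.0, 0.0, 99.3]
contact_force: [0.4, 0.5, 0.9]
gripper_width: 0.26
gripper_force: 0.0
```

Run:
```python
from h import *
o=r.get_obs();print(o["gripper_force"],o["gripper_width"],o["contact_force"],o["eef_pos"])
c=r.camera_info("wrist");p,d=r.snapshot("wrist")
P=cloud(d,c);z=P[...,2]
a=np.radians(9.3);X=(P[...,0]-551.6)*np.cos(a)+(P[...,1]-227.5)*np.sin(a)
m=(d>0)&(abs(X-26)<40)&(abs(P[...,1]-232)<40)&(z>84)&(z<102)
print(m.sum(),P[m].mean(0) if m.any() else '')
cv2.imwrite("pics/w2.png",p[:,:,::-1])
```

```text
0.0 0.26018234244129784 [0.4 0.5 0.9] [579.1 231.3  90.4]
566 [576.8 231.7  96.2]
```

View pics/w2.png

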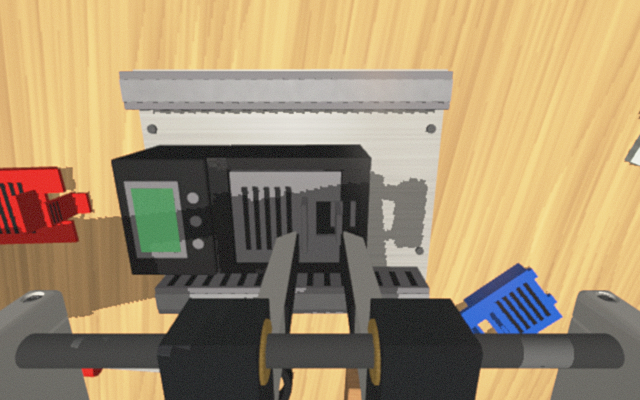

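The picture shows the fingertips at about (287,237) and (352,237), beside the rib (305,215) and tab (337,215) and not obviously pinching them. I'm checking their 3D positions.

Run:
```python
from h import *
c=r.camera_info("wrist");p,d=r.snapshot("wrist")
P=cloud(d,c)
for v in(200,215,225,235,240,245,255,270):
    print(v,[(u,P[v,u].round().astype(int).tolist()) for u in (285,290,296,305,312,320,330,338,347,352,358)])
```

```text
200 [(285, [552, 240, 77]), (290, [555, 241, 77]), (296, [560, 241, 76]), (305, [566, 245, 86]), (312, [571, 243, 77]), (320, [577, 244, 77]), (330, [584, 245, 76]), (338, [590, 246, 77]), (347, [597, 246, 72]), (352, [603, 243, 60]), (358, [607, 244, 62])]
215 [(285, [553, 228, 75]), (290, [557, 229, 78]), (296, [561, 229, 76]), (305, [568, 239, 98]), (312, [573, 231, 75]), (320, [580, 227, 60]), (330, [588, 228, 61]), (338, [590, 242, 99]), (347, [600, 234, 71]), (352, [604, 233, 66]), (358, [609, 233, 65])]
225 [(285, [554, 220, 76]), (290, [558, 221, 77]), (296, [562, 221, 76]), (305, [569, 232, 99]), (312, [574, 224, 76]), (320, [581, 219, 61]), (330, [589, 219, 60]), (338, [591, 235, 98]), (347, [601, 226, 71]), (352, [606, 225, 66]), (358, [610, 226, 67])]
235 [(285, [558, 239, 136]), (290, [561, 239, 136]), (296, [564, 238, 132]), (305, [570, 224, 98]), (312, [576, 216, 78]), (320, [582, 216, 76]), (330, [589, 217, 74]), (338, [592, 228, 98]), (347, [592, 244, 135]), (352, [595, 245, 137]), (358, [612, 219, 70])]
240 [(285, [558, 239, 142]), (290, [561, 239, 142]), (296, [564
[... 292 characters left out ...]
7, 98]), (312, [577, 207, 76]), (320, [583, 208, 77]), (330, [591, 209, 76]), (338, [597, 211, 76]), (347, [591, 244, 149]), (352, [594, 245, 149]), (358, [597, 245, 149])]
255 [(285, [560, 239, 160]), (290, [563, 239, 160]), (296, [566, 237, 154]), (305, [573, 198, 76]), (312, [578, 199, 77]), (320, [584, 200, 76]), (330, [592, 201, 76]), (338, [598, 202, 77]), (347, [591, 244, 160]), (352, [593, 245, 160]), (358, [596, 245, 161])]
270 [(285, [562, 239, 174]), (290, [564, 238, 173]), (296, [567, 229, 155]), (305, [575, 185, 77]), (312, [580, 186, 76]), (320, [587, 187, 77]), (330, [594, 188, 76]), (338, [601, 189, 76]), (347, [590, 242, 172]), (352, [592, 244, 174]), (358, [594, 245, 175])]
```

The wrist depth puts the visible fingertips near z = 131, not 90. I'm cross-checking with the fixed cameras.

Run:
```python
from h import *
o=r.get_obs();print(o["eef_pos"],o["joints"]);cw=r.camera_info("wrist");print("wristcam at",-np.array(cw["R"]).T@cw["t"],np.array(cw["R"])[2])
c=r.camera_info("scene");p,d=r.snapshot("scene");P=cloud(d,c);z=P[...,2]
m=(d>0)&(abs(P[...,0]-580)<50)&(abs(P[...,1]-232)<30)&(z>85)
for zz in range(85,260,5):
    k=m&(z>=zz)&(z<zz+5)
    if k.sum(): q=P[k];print(zz,k.sum(),q.min(0),q.max(0))
cv2.imwrite("pics/s2.png",cv2.resize(p[60:260,330:530,::-1],None,fx=3,fy=3,interpolation=2))
```

```text
[579.1 231.3  90.4] [16.6 15.8 74.7 -0.  89.5  7.2]
wristcam at [564.6 316.1 309. ] [ 0.  -0.3 -1. ]
85 49 [564.9 208.3  85.1] [596.5 241.8  89.9]
90 49 [565.9 207.7  90.2] [599.4 241.1  94.9]
95 54 [565.8 207.1  95.3] [596.7 242.6  99.9]
100 11 [568.1 211.4 100.1] [596.4 242.2 101.4]
130 9 [566.2 218.2 130.4] [599.3 232.6 134.9]
135 14 [566.4 217.6 135.2] [602.1 240.8 139.9]
140 30 [559.2 216.5 140.1] [604.9 242.3 144.8]
145 22 [558.7 216.2 145.5] [605.2 241.7 149.9]
150 24 [563.  217.6 150.3] [607.4 240.9 155. ]
155 27 [562.5 217.  155.2] [604.5 242.4 159.8]
160 27 [558.2 216.2 160.1] [606.5 241.6 164.9]
165 25 [566.3 218.1 165. ] [607.5 241.  169.8]
170 22 [566.8 220.1 170.5] [605.7 242.4 174.5]
175 21 [596.4 222.8 175.4] [605.9 241.6 179.9]
180 18 [594.1 222.2 180.1] [606.1 241.  184.5]
185 22 [599.5 223.7 185.4] [606.3 242.4 189.9]
190 19 [600.1 223.5 190.1] [605.6 241.7 195. ]
230 5 [616.1 203.1 231.3] [618.  207.3 234.4]
235 19 [559.1 202.6 235.9] [618.7 246.1 239.9]
240 12 [566.  202.1 240. ] [619.9 233.9 245. ]
245 22 [566.5 202.3 245.1] [620.7 208.9 249.5]
250 71 [550. 202. 250.] [618.3 258.4 254.8]
255 10 [590.3 226.8 255.1] [609.6 250.1 259.6]
```

View pics/s2.png

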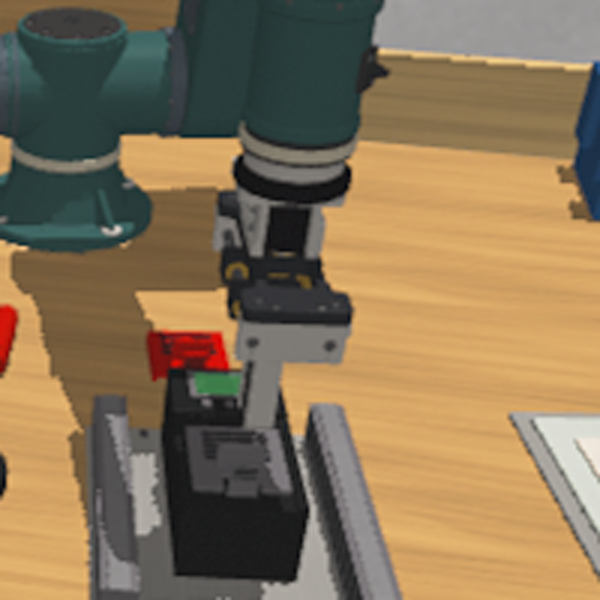

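The scene crop shows the fingertips at (262,425) hanging above the cover, which agrees with the wrist view: they really are about 41 mm above the reported TCP. I'm checking whether this offset was there when the gripper was open.

Run:
```python
from h import *
c=np.load("pics/w1c.npz");d=np.load("pics/w1.npy");P=cloud(d,c)
print("cam",-c["R"].T@c["t"])
for v in(234,238,245,260): print(v,P[v,[225,232,238,400,408,415]].round().tolist())
k=r.camera_info("wrist");print(-np.array(k["R"]).T@k["t"]-r.get_obs()["eef_pos"])
```

```text
cam [563.4 315.  405.5]
234 [[474.0, 134.0, 25.0], [527.0, 233.0, 232.0], [529.0, 232.0, 227.0], [623.0, 247.0, 227.0], [626.0, 249.0, 231.0], [717.0, 163.0, 1.0]]
238 [[524.0, 232.0, 236.0], [527.0, 232.0, 235.0], [530.0, 230.0, 230.0], [623.0, 244.0, 228.0], [624.0, 249.0, 236.0], [563.0, 315.0, 405.0]]
245 [[527.0, 233.0, 246.0], [530.0, 232.0, 243.0], [531.0, 227.0, 232.0], [623.0, 241.0, 229.0], [623.0, 247.0, 241.0], [625.0, 249.0, 246.0]]
260 [[530.0, 231.0, 257.0], [531.0, 224.0, 245.0], [532.0, 218.0, 233.0], [625.0, 232.0, 231.0], [623.0, 241.0, 248.0], [622.0, 247.0, 259.0]]
[-14.5  84.9 218.6]
```

The tips sit a constant ~41 mm above the reported TCP, seen in two cameras and at two openings, so I'll use tip z = reported z + 41. I'm opening a little and going down carefully, watching the force.

```bash
python3 -m crank '{"steps":[[0.1,-0.02,0,0],[0,0,0,0],[0,0,0,0],[0,0,-1,0],[0,0,-1,0],[0,0,-0.7,0],[0,0,0,0],[0,0,0,0]]}' 0.62 8
python3 -m crank '{"steps":[[0,0,-0.35,0],[0,0,-0.35,0],[0,0,-0.3,0],[0,0,0,0],[0,0,0,0]]}'
python3 - <<'E'
from h import *
c=r.camera_info("wrist");p,d=r.snapshot("wrist");P=cloud(d,c);z=P[...,2]
a=np.radians(9.3);X=(P[...,0]-568.2)*np.cos(a)+(P[...,1]-228.8)*np.sin(a)+14
m=(d>0)&(abs(X-26)<40)&(abs(P[...,1]-232)<40)&(z>84)&(z<125)
for x in range(-14,66,2):
    k=m&(X>=x)&(X<x+2)
    if k.sum()>3:print(x,k.sum(),P[k].min(0),P[k].max(0))
cv2.imwrite("pics/w3.png",p[100:300,200:440,::-1].repeat(3,0).repeat(3,1))
E
```

```text
t: 5.92
eef_pos: [580.2, 231.1, 63.6]
tcp_rot: [180.0, -0.0, 99.3]
contact_force: [-0.0, -0.7, 1.1]
gripper_width: 0.375
gripper_force: 0.0
t: 6.55
eef_pos: [580.1, 231.1, 53.5]
tcp_rot: [180.0, 0.0, 99.3]
contact_force: [0.7, 0.6, 0.8]
gripper_width: 0.382
gripper_force: 0.0
-4 72 [548.7 236.3 100.5] [550.7 237.4 124.7]
-2 82 [550.6 236.5  98.7] [552.6 237.8 125. ]
0 83 [552.6 236.9  97.1] [554.5 238.1 124.8]
2 93 [554.6 237.1  93.5] [556.6 238.4 124.3]
4 96 [556.5 237.3  92.2] [558.5 239.1 124.8]
6 233 [558.6 221.5  92.1] [563.2 239.1 124.7]
8 54 [560.7 221.6  93.4] [563.3 237.5 124.7]
12 211 [563.6 210.4  84.6] [570.8 245.9  99.5]
14 277 [565.4 211.   84.1] [573.  246.1  99.6]
16 5 [569.5 212.7  90.7] [572.9 233.5  97.2]
36 167 [588.6 221.1  84.6] [593.6 243.3  99.8]
38 146 [590.3 221.3  84.5] [595.3 243.4  99.7]
40 14 [593.9 224.8  94.1] [595.7 233.9  95.9]
42 193 [595.8 227.2  91.9] [598.6 243.8 124.5]
44 113 [596.3 242.3  92.2] [598.  245.5 124.9]
46 94 [598.  244.4  93. ] [599.9 245.7 124.9]
48 85 [599.9 244.8  95.3] [601.8 246.1 124.8]
50 90 [601.9 244.9  96.7] [604.  246.5 125. ]
52 77 [603.9 244.9  98.6] [605.9 246.6 124.9]
54 60 [605.9 245.5 100.2] [607.5 246.8 124.6]
```

View pics/w3.png

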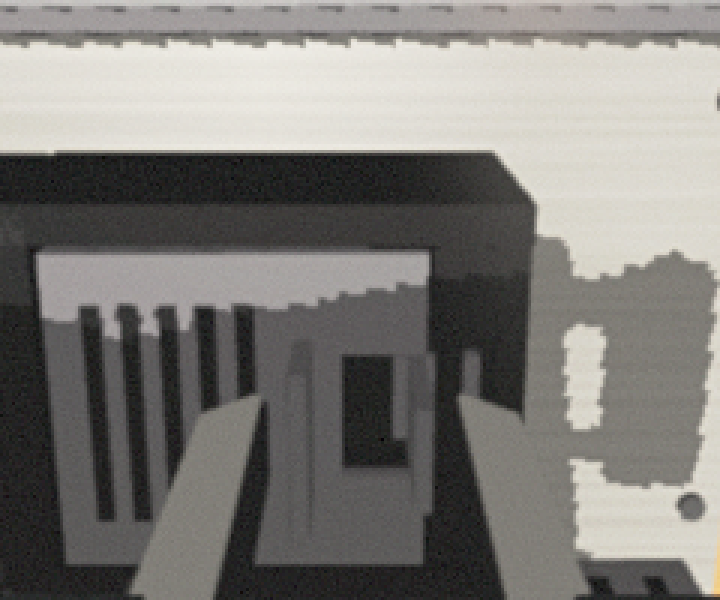

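The crop shows the fingers now straddling: left tip at (262,397) beside the rib (300,440), right tip at (460,397) beside the tab (422,440). Tip z is about 92, with 2–3 mm to spare each side. I'm shifting 1.5 mm in -y, lowering slightly and squeezing lightly.

```bash
python3 -m crank '{"steps":[[0,-0.15,-0.2,0],[0,0,0,0],[0,0,0,0]]}' 0.68 15; python3 -m crank '{"steps":[[0,0,0,0],[0,0,0,0],[0,0,0,0]]}' 0.70 15; python3 -m crank '{"steps":[[-0.05,-0.01,0,0],[0,0,0,0],[0,0,0,0]]}' 0.72 15
```

```text
t: 6.98
eef_pos: [580.1, 229.6, 51.4]
tcp_rot: [180.0, -0.0, 99.3]
contact_force: [0.2, 0.3, -0.5]
gripper_width: 0.322
gripper_force: 0.0
t: 7.35
eef_pos: [580.2, 229.6, 51.5]
tcp_rot: [180.0, 0.0, 99.3]
contact_force: [1.0, 0.3, -0.1]
gripper_width: 0.3
gripper_force: 0.2
t: 7.72
eef_pos: [579.5, 229.5, 51.5]
tcp_rot: [-180.0, 0.0, 99.3]
contact_force: [-0.1, 0.0, 0.6]
gripper_width: 0.283
gripper_force: 3.5
```

```bash
python3 -m crank '{"steps":[[-0.12,-0.02,0,0],[0,0,0,0],[0,0,0,0]]}' 0.745 20; python3 -m crank '{"steps":[[0,0,0.15,0],[0,0,0,0],[0,0,0,0]]}'; python3 -m crank '{"steps":[[-0.02,0,0.1,0],[0,0,0,0],[0,0,0,0]]}'
```

```text
t: 8.1
eef_pos: [578.3, 229.3, 51.5]
tcp_rot: [-180.0, -0.0, 99.3]
contact_force: [-0.5, -1.6, 0.6]
gripper_width: 0.256
gripper_force: 5.0
t: 8.48
eef_pos: [578.3, 229.3, 52.8]
tcp_rot: [-180.0, 0.0, 99.3]
contact_force: [0.3, 0.2, -1.1]
gripper_width: 0.256
gripper_force: 4.8
t: 8.85
eef_pos: [578.1, 229.2, 53.1]
tcp_rot: [-180.0, 0.0, 99.3]
contact_force: [2.4, -0.3, -6.3]
gripper_width: 0.258
gripper_force: 5.6
```

Caught at p ≈ 4 (lift force 6 N). I'll ease down and press deeper in 1 mm steps.

```bash
python3 -m crank '{"steps":[[0.02,0,-0.2,0],[-0.05,-0.01,0,0],[0,0,0,0],[0,0,0,0]]}' 0.756 20; python3 -m crank '{"steps":[[0,0,0.13,0],[0,0,0.04,0],[0,0,0,0],[0,0,0,0]]}'; python3 -m crank '{"steps":[[0,0,-0.17,0],[-0.05,-0.01,0,0],[0,0,0,0],[0,0,0,0]]}' 0.767 20; python3 -m crank '{"steps":[[0,0,0.13,0],[0,0,0.04,0],[0,0,0,0],[0,0,0,0]]}'
```

```text
t: 9.35
eef_pos: [578.0, 229.3, 52.4]
tcp_rot: [180.0, -0.0, 99.3]
contact_force: [-0.1, 0.7, -0.9]
gripper_width: 0.248
gripper_force: 5.5
t: 9.85
eef_pos: [577.7, 229.2, 53.1]
tcp_rot: [-180.0, 0.0, 99.3]
contact_force: [1.5, 1.3, -4.2]
gripper_width: 0.248
gripper_force: 6.0
t: 10.35
eef_pos: [577.5, 229.1, 52.3]
tcp_rot: [180.0, -0.0, 99.3]
contact_force: [-0.9, -0.2, -1.2]
gripper_width: 0.234
gripper_force: 6.1
t: 10.85
eef_pos: [577.3, 229.0, 53.0]
tcp_rot: [-180.0, 0.0, 99.3]
contact_force: [0.7, 1.1, -5.7]
gripper_width: 0.23
gripper_force: 6.7
```

```bash
python3 -m crank '{"steps":[[0,0,-0.17,0],[-0.05,-0.01,0,0],[0,0,0,0],[0,0,0,0]]}' 0.777 20; python3 -m crank '{"steps":[[0,0,0.13,0],[0,0,0.04,0],[0,0,0,0],[0,0,0,0]]}'; python3 -m crank '{"steps":[[0,0,-0.17,0],[-0.05,-0.01,0,0],[0,0,0,0],[0,0,0,0]]}' 0.787 20; python3 -m crank '{"steps":[[0,0,0.13,0],[0,0,0.04,0],[0,0,0,0],[0,0,0,0]]}'
```

```text
t: 11.35
eef_pos: [577.0, 229.0, 52.3]
tcp_rot: [180.0, -0.0, 99.3]
contact_force: [0.4, 0.3, -1.5]
gripper_width: 0.223
gripper_force: 6.7
t: 11.85
eef_pos: [576.8, 228.9, 53.1]
tcp_rot: [-180.0, 0.0, 99.3]
contact_force: [1.8, 0.6, -4.2]
gripper_width: 0.224
gripper_force: 7.2
t: 12.35
eef_pos: [576.5, 228.9, 52.3]
tcp_rot: [180.0, -0.0, 99.3]
contact_force: [-0.2, -0.3, -0.5]
gripper_width: 0.22
gripper_force: 7.3
t: 12.85
eef_pos: [576.2, 228.9, 53.0]
tcp_rot: [-180.0, 0.0, 99.3]
contact_force: [0.9, 0.7, -4.3]
gripper_width: 0.216
gripper_force: 7.8
```

```bash
python3 -m crank '{"steps":[[0,0,-0.17,0],[-0.05,-0.01,0,0],[0,0,0,0],[0,0,0,0]]}' 0.796 20; python3 -m crank '{"steps":[[0,0,0.13,0],[0,0,0.04,0],[0,0,0,0],[0,0,0,0]]}'; python3 -m crank '{"steps":[[0,0,-0.17,0],[-0.05,-0.01,0,0],[0,0,0,0],[0,0,0,0]]}' 0.806 20; python3 -m crank '{"steps":[[0,0,0.13,0],[0,0,0.04,0],[0,0,0,0],[0,0,0,0]]}'
```

```text
t: 13.35
eef_pos: [576.0, 228.8, 52.3]
tcp_rot: [180.0, -0.0, 99.3]
contact_force: [-0.4, -0.4, -0.4]
gripper_width: 0.204
gripper_force: 7.8
t: 13.85
eef_pos: [575.7, 228.7, 53.1]
tcp_rot: [-180.0, 0.0, 99.3]
contact_force: [1.4, 0.7, -4.4]
gripper_width: 0.206
gripper_force: 8.2
t: 14.35
eef_pos: [575.5, 228.7, 52.3]
tcp_rot: [180.0, -0.0, 99.3]
contact_force: [1.0, 0.6, -1.4]
gripper_width: 0.196
gripper_force: 8.4
t: 14.85
eef_pos: [575.0, 228.6, 53.3]
tcp_rot: [-180.0, 0.0, 99.3]
contact_force: [-1.4, 0.6, -1.9]
gripper_width: 0.195
gripper_force: 7.3
```

Free at p ≈ 9.7 mm: the lift force fell to about 2 N with more height gained. I'm swinging up along the arc about the lug end.

```bash
python3 -m crank '{"steps":[[-0.05,-0.01,0.1,0],[-0.05,-0.01,0.1,0],[0,0,0,0]]}' 0.807 20; python3 -m crank '{"steps":[[-0.05,-0.01,0.1,0],[-0.05,-0.01,0.1,0],[0,0,0,0]]}' 0.804
```

```text
t: 15.22
eef_pos: [574.1, 228.4, 55.5]
tcp_rot: [-180.0, 0.0, 99.3]
contact_force: [-0.5, 0.2, -3.8]
gripper_width: 0.195
gripper_force: 7.7
t: 15.6
eef_pos: [573.1, 228.3, 57.6]
tcp_rot: [-180.0, 0.0, 99.3]
contact_force: [-1.1, 0.3, -3.8]
gripper_width: 0.194
gripper_force: 7.6
```

```bash
cat >> h.py <<'E'
def chk():
    o=r.get_obs();c=r.camera_info("wrist");p,d=r.snapshot("wrist");P=cloud(d,c)
    a=np.radians(9.2);dx,dy=P[...,0]-568.2,P[...,1]-228.8
    X=dx*np.cos(a)+dy*np.sin(a)+14;Y=-dx*np.sin(a)+dy*np.cos(a);z=P[...,2]
    m=(d>0)&(abs(Y)<36)&(z>64)&(z<160)&(X>-48)&(X<56)
    # profile: max z by X bin in the strips beside the fingers (|Y| 9..17 rib; top face beyond)
    for lo,hi in((-35,-19),(-17,-6),(19,32)):
        print(lo,hi,[(x,round(float(np.percentile(z[k],90)))) for x in range(-44,52,6) if (k:=m&(Y>lo)&(Y<hi)&(X>=x)&(X<x+6)).sum()>4])
    print(o["eef_pos"],o["contact_force"],o["t"]);return p
E
python3 -m crank '{"steps":[[-0.05,-0.01,0.1,0],[-0.05,-0.01,0.1,0],[0,0,0,0]]}' 0.80
python3 -c "
from h import *
p=chk();cv2.imwrite('pics/w4.png',p[100:300,180:420,::-1].repeat(3,0).repeat(3,1))"
```

```text
t: 15.98
eef_pos: [572.3, 228.1, 59.8]
tcp_rot: [180.0, 0.0, 99.3]
contact_force: [-1.4, -0.6, -4.1]
gripper_width: 0.198
gripper_force: 8.7
-35 -19 [(-44, 78), (-38, 79), (-32, 80), (-26, 81), (-20, 81), (-14, 81), (4, 83), (10, 84), (16, 85), (22, 85), (28, 85), (46, 74)]
-17 -6 [(-44, 78), (-38, 79), (-32, 80), (-26, 81), (-20, 81), (-14, 82), (4, 146), (10, 105), (16, 84), (22, 138), (40, 72), (46, 72)]
19 32 [(-44, 79), (-38, 79), (-32, 80), (-26, 81), (-20, 81), (-14, 82), (-8, 82), (-2, 83), (4, 83), (10, 84), (16, 85), (22, 85), (28, 86), (34, 86), (40, 74), (46, 74)]
[572.3 228.1  59.8] [-1.4 -0.6 -4.1] 15.975
```

View pics/w4.png

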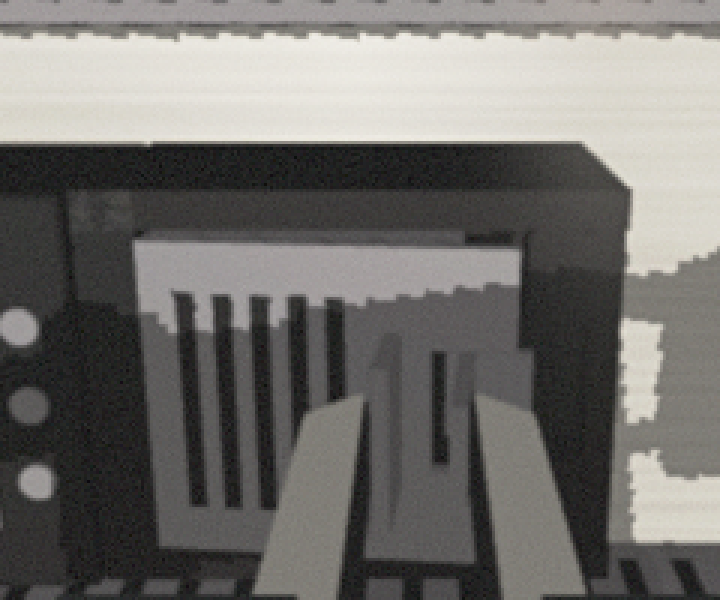

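The crop shows the cover's tab end risen, with the foot seen above the latch plate at (505,380). The profile gives a tilt of about 5.7°. I'll continue the arc while widening slightly.

```bash
python3 -m crank '{"steps":[[-0.06,-0.01,0.11,0],[-0.06,-0.01,0.11,0],[0,0,0,0]]}' 0.795; python3 -m crank '{"steps":[[-0.06,-0.01,0.11,0],[-0.06,-0.01,0.11,0],[0,0,0,0]]}' 0.79;  python3 -m crank '{"steps":[[-0.06,-0.01,0.11,0],[-0.06,-0.01,0.11,0],[0,0,0,0]]}' 0.785; python3 -c "
from h import *
chk()"
```

```text
t: 16.4
eef_pos: [571.3, 227.9, 62.1]
tcp_rot: [180.0, -0.0, 99.3]
contact_force: [-0.2, 0.0, -3.2]
gripper_width: 0.207
gripper_force: 8.2
t: 16.77
eef_pos: [570.5, 227.8, 64.5]
tcp_rot: [179.9, -0.0, 99.3]
contact_force: [1.3, 0.8, -2.7]
gripper_width: 0.211
gripper_force: 7.2
t: 17.15
eef_pos: [569.5, 227.6, 67.0]
tcp_rot: [179.9, -0.0, 99.3]
contact_force: [2.7, 0.9, -0.2]
gripper_width: 0.219
gripper_force: 6.2
-35 -19 [(-44, 79), (-38, 80), (-32, 81), (-26, 83), (-20, 84), (-2, 88), (4, 89), (10, 90), (16, 91), (22, 92), (46, 74)]
-17 -6 [(-44, 79), (-38, 81), (-32, 82), (-26, 83), (-20, 84), (-14, 85), (4, 126), (10, 99), (16, 113), (22, 150), (40, 85), (46, 72)]
19 32 [(-44, 79), (-38, 80), (-32, 81), (-26, 83), (-20, 84), (-14, 85), (-8, 86), (-2, 87), (4, 89), (10, 90), (16, 91), (22, 92), (28, 94), (34, 94), (40, 74), (46, 74)]
[569.5 227.6  67. ] [ 2.7  0.9 -0.2] 17.15
```

```bash
python3 -m crank '{"steps":[[0.05,0.01,0.05,0],[-0.03,-0.01,0.11,0],[0,0,0,0]]}' 0.79; python3 -m crank '{"steps":[[-0.05,-0.01,0.11,0],[-0.05,-0.01,0.11,0],[0,0,0,0]]}' 0.785;  python3 -m crank '{"steps":[[-0.05,-0.01,0.11,0],[-0.05,-0.01,0.11,0],[-0.05,-0.01,0.11,0],[0,0,0,0]]}' 0.78; python3 -c "
from h import *
chk()"
```

```text
t: 17.58
eef_pos: [568.8, 227.5, 67.7]
tcp_rot: [-180.0, -0.0, 99.3]
contact_force: [2.1, 0.3, -1.0]
gripper_width: 0.21
gripper_force: 6.8
t: 17.95
eef_pos: [567.9, 227.3, 70.1]
tcp_rot: [180.0, -0.0, 99.3]
contact_force: [1.3, 0.0, -0.6]
gripper_width: 0.217
gripper_force: 6.5
t: 18.45
eef_pos: [566.4, 227.0, 73.4]
tcp_rot: [180.0, 0.0, 99.3]
contact_force: [1.7, 0.1, -1.7]
gripper_width: 0.221
gripper_force: 6.2
-35 -19 [(-44, 79), (-38, 81), (-32, 83), (-26, 85), (-2, 92), (4, 94), (10, 96), (16, 98), (22, 98), (40, 74), (46, 74)]
-17 -6 [(-44, 79), (-38, 82), (-32, 83), (-26, 85), (-20, 87), (-2, 152), (4, 115), (10, 97), (16, 120), (22, 153), (34, 93), (40, 93), (46, 72)]
19 32 [(-44, 79), (-38, 82), (-32, 83), (-26, 85), (-20, 87), (-14, 89), (-8, 91), (-2, 92), (4, 94), (10, 96), (16, 98), (22, 100), (28, 101), (34, 101), (40, 74), (46, 74)]
[566.4 227.   73.4] [ 1.7  0.1 -1.7] 18.45
```

```bash
python3 -m crank '{"steps":[[-0.05,-0.01,0.11,0],[-0.05,-0.01,0.11,0],[-0.05,-0.01,0.11,0],[0,0,0,0]]}' 0.78; python3 -m crank '{"steps":[[0.2,0.03,0.03,0],[0.2,0.03,0.03,0],[0,0,0,0]]}'; python3 -c "
from h import *
chk()"
```

```text
t: 19.0
eef_pos: [564.7, 226.6, 76.5]
tcp_rot: [-180.0, 0.0, 99.3]
contact_force: [0.7, 0.9, -0.7]
gripper_width: 0.221
gripper_force: 6.5
t: 19.38
eef_pos: [569.0, 227.2, 77.2]
tcp_rot: [-180.0, 0.0, 99.3]
contact_force: [-0.2, -0.5, -0.3]
gripper_width: 0.222
gripper_force: 7.4
-35 -19 [(-44, 79), (-38, 82), (-32, 84), (-26, 86), (-20, 87), (-2, 94), (4, 96), (10, 98), (16, 100), (22, 102), (46, 74)]
-17 -6 [(-44, 79), (-38, 82), (-32, 84), (-26, 86), (-20, 88), (-14, 89), (-2, 155), (4, 118), (10, 108), (16, 123), (22, 148), (40, 98), (46, 81)]
19 32 [(-44, 80), (-38, 82), (-32, 84), (-26, 86), (-20, 88), (-14, 90), (-8, 92), (-2, 94), (4, 96), (10, 98), (16, 100), (22, 102), (28, 104), (34, 105), (40, 74), (46, 74)]
[569.  227.2  77.2] [-0.2 -0.5 -0.3] 19.375
```

```bash
python3 -m crank '{"steps":[[0.2,0.03,0.04,0],[0.2,0.03,0.04,0],[0,0,0,0]]}' 0.785; python3 -m crank '{"steps":[[0.2,0.03,0.05,0],[0.2,0.03,0.05,0],[0,0,0,0]]}';python3 -m crank '{"steps":[[0.15,0.02,0.05,0],[0.1,0.02,0.05,0],[0,0,0,0]]}'; python3 -c "
from h import *
chk()"
```

```text
t: 19.8
eef_pos: [573.2, 227.9, 78.1]
tcp_rot: [180.0, 0.0, 99.3]
contact_force: [0.2, 0.2, -0.9]
gripper_width: 0.216
gripper_force: 7.7
t: 20.18
eef_pos: [577.2, 228.5, 79.0]
tcp_rot: [180.0, -0.0, 99.3]
contact_force: [0.3, -0.2, -0.4]
gripper_width: 0.218
gripper_force: 7.7
t: 20.55
eef_pos: [579.6, 228.9, 80.1]
tcp_rot: [180.0, -0.0, 99.3]
contact_force: [0.6, -0.7, 0.2]
gripper_width: 0.216
gripper_force: 7.7
-35 -19 [(-44, 77), (-32, 83), (-26, 85), (-20, 87), (-14, 89), (-8, 90), (10, 98), (16, 99), (22, 101), (28, 103), (34, 105)]
-17 -6 [(-44, 77), (-32, 83), (-26, 85), (-20, 87), (-14, 89), (-8, 91), (-2, 92), (10, 147), (16, 121), (22, 109), (28, 126), (34, 154)]
19 32 [(-44, 77), (-32, 83), (-26, 85), (-20, 87), (-14, 89), (-8, 92), (-2, 93), (4, 95), (10, 98), (16, 99), (22, 101), (28, 103), (34, 106), (40, 108), (46, 108)]
[579.6 228.9  80.1] [ 0.6 -0.7  0.2] 20.55
```

The lugs are drawn out 14 mm at under 1 N. I'm lifting gently.

```bash
python3 -m crank '{"steps":[[0.1,0.02,0.15,0],[0.1,0.02,0.2,0],[0,0,0.2,0],[0,0,0,0]]}'; python3 -m crank '{"steps":[[0,0,0.4,0],[0,0,0.6,0],[0,0,1,0],[0,0,1,0],[0,0,1,0],[0,0,1,0],[0,0,0.5,0],[0,0,0,0],[0,0,0,0]]}';  python3 - <<'E'
from h import *
p,d=r.snapshot("scene");cv2.imwrite('pics/s5.png',p[60:260,330:530,::-1].repeat(3,0).repeat(3,1))
E
```

```text
t: 21.1
eef_pos: [581.7, 229.3, 85.9]
tcp_rot: [180.0, -0.0, 99.3]
contact_force: [-0.4, 0.7, -0.1]
gripper_width: 0.213
gripper_force: 7.7
t: 22.22
eef_pos: [581.2, 229.2, 139.9]
tcp_rot: [-179.9, 0.0, 99.3]
contact_force: [-0.3, -0.2, -0.7]
gripper_width: 0.217
gripper_force: 7.7
```

View pics/s5.png

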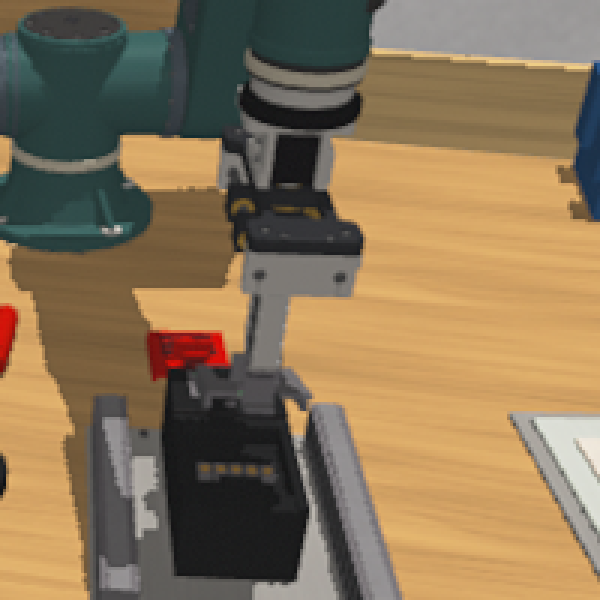

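The crop shows the cover clear of the drive, held at (255,385) and tilted with the -x end low; the opened recess terminals are visible at (235,468). I'm squeezing harder (14 N, below the 25 N limit) to square it to the pads.

```bash
python3 -m crank '{"steps":[[0,0,0,0],[0,0,0,0],[0,0,0,0]]}' 0.82 14; python3 -m crank '{"steps":[[0,0,0,0],[0,0,0,0],[0,0,0,0],[0,0,0,0],[0,0,0,0]]}' 0.88 16
python3 - <<'E'
from h import *
o=r.get_obs()["eef_pos"];c=r.camera_info("wrist");p,d=r.snapshot("wrist");P=cloud(d,c)
a=np.radians(9.3);dx,dy=P[...,0]-o[0],P[...,1]-o[1]
X=dx*np.cos(a)+dy*np.sin(a)+26;Y=-dx*np.sin(a)+dy*np.cos(a);z=P[...,2]
m=(d>0)&(abs(Y)<45)&(abs(X)<75)&(z>95)
for lo,hi in((-45,-30),(-30,-19),(-18,-9),(19,30),(30,45)):
    print(lo,hi,[(x,round(float(np.median(z[k])))) for x in range(-60,70,6) if (k:=m&(Y>lo)&(Y<hi)&(X>=x)&(X<x+6)).sum()>4])
E
```

```text
t: 22.65
eef_pos: [581.4, 229.2, 140.4]
tcp_rot: [-180.0, 0.0, 99.3]
contact_force: [0.3, 0.3, -1.1]
gripper_width: 0.182
gripper_force: 9.9
t: 23.28
eef_pos: [581.5, 229.3, 140.5]
tcp_rot: [180.0, -0.0, 99.3]
contact_force: [-0.3, -0.0, -1.0]
gripper_width: 0.161
gripper_force: 15.2
-45 -30 [(-24, 139), (-18, 141), (-12, 144), (-6, 145), (12, 156), (18, 158), (24, 160), (30, 163)]
-30 -19 [(-24, 139), (-18, 141), (-12, 144), (-6, 146), (18, 159), (24, 160), (30, 163)]
-18 -9 [(-24, 139), (-18, 141), (-12, 144), (-6, 147), (0, 148), (18, 181), (24, 172), (30, 185), (48, 169), (54, 162)]
19 30 [(-54, 288), (-48, 294), (-42, 294), (-36, 294), (-30, 294), (-24, 294), (-18, 294), (-12, 293), (-6, 301), (0, 301), (6, 301), (12, 300), (18, 294), (24, 294), (30, 295), (36, 301), (42, 301), (48, 301), (54, 301), (60, 294), (66, 294)]
30 45 [(-60, 284), (-54, 286), (-48, 289), (-42, 293), (-36, 292), (-30, 293), (-24, 139), (-18, 141), (-12, 143), (-6, 295), (0, 296), (6, 296), (12, 295), (18, 157), (24, 160), (30, 293), (36, 296), (42, 295), (48, 296), (54, 296), (60, 292), (66, 293)]
```

The tilt stays at about 24° because the pads jam by friction. I'll let the tray floor level it: the -x edge touches first, then I swing the tab end down. Carrying it to the tray now.

```bash
python3 -m crank '{"steps":[[-0.5,-1.5,0,0],[-0.5,-3,0,0],[-0.5,-4.5,0,0],[-0.5,-4.5,0,0],[-0.5,-4.5,0,0],[-0.5,-4.5,0,0],[-0.5,-4.5,0,0],[-0.5,-4.5,0,0],[-0.5,-4.5,0,0],[-0.5,-4.5,0,0]]}'; python3 -m crank '{"steps":[[-0.5,-2.6,0,0],[-0.5,-1.3,-0.5,0],[0,0,-1.5,0],[0,0,-2,0],[0,0,-2,0],[0,0,-1,0],[0,0,-0.5,0],[0,0,0,0],[0,0,0,0]]}'
python3 - <<'E'
from h import *
o=r.get_obs()["eef_pos"];c=r.camera_info("wrist");p,d=r.snapshot("wrist");P=cloud(d,c);z=P[...,2]
a=np.radians(9.3);dx,dy=P[...,0]-o[0],P[...,1]-o[1]
X=dx*np.cos(a)+dy*np.sin(a)+26;Y=-dx*np.sin(a)+dy*np.cos(a)
m=(d>0)&(abs(Y)<45)&(abs(X)<75)&(z>30)&(z<160)
for lo,hi in((-35,-19),(-18,-9),(30,45)):
    print(lo,hi,[(x,round(float(np.median(z[k])))) for x in range(-60,70,6) if (k:=m&(Y>lo)&(Y<hi)&(X>=x)&(X<x+6)).sum()>4])
t=(d>0)&(z>15)&(z<26);print(rect(P[t]))
f=(d>0)&(abs(P[...,0]-501)<80)&(abs(P[...,1]+218)<80)&(z<12);print("floor",np.median(z[f]))
cv2.imwrite('pics/w6.png',p[:,:,::-1])
E
```

```text
t: 24.58
eef_pos: [530.3, -177.8, 140.8]
tcp_rot: [180.0, 0.0, 99.3]
contact_force: [-0.1, -0.1, -1.3]
gripper_width: 0.157
gripper_force: 15.2
t: 25.7
eef_pos: [522.1, -214.9, 66.4]
tcp_rot: [179.9, 0.1, 99.4]
contact_force: [0.1, -0.3, -1.0]
gripper_width: 0.157
gripper_force: 15.2
-35 -19 [(-24, 65), (-18, 67), (-12, 70), (-6, 72), (12, 82), (18, 84), (24, 86), (30, 89)]
-18 -9 [(-24, 65), (-18, 67), (-12, 70), (-6, 73), (0, 74), (18, 107), (24, 98), (30, 111), (48, 95), (54, 88)]
30 45 [(-24, 65), (-18, 66), (-12, 69), (-6, 72), (0, 74), (6, 77), (12, 80), (18, 83), (24, 85), (30, 88), (36, 91), (42, 94), (48, 97)]
(582.3203735351562, -242.5014190673828, 362.0657043457031, 371.923583984375, 11.163520812988281)
floor 5.200404172827665
```

View pics/w6.png

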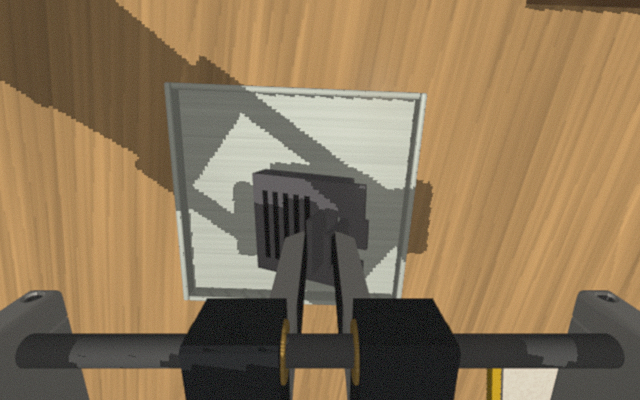

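The picture shows the cover over the middle of the tray at about (310,225), still tilted, its -x edge lowest at (258,220). I'm lowering to near contact, easing the grip to 9 N.

```bash
python3 -m crank '{"steps":[[0,0,-1,0],[0,0,-1,0],[0,0,-1,0],[0,0,-0.5,0],[0,0,-0.3,0],[0,0,0,0]]}' 0.88 10; python3 -m crank '{"steps":[[0,0,-0.15,0],[0,0,-0.15,0],[0,0,0,0]]}'; python3 -m crank '{"steps":[[0,0,-0.15,0],[0,0,-0.15,0],[0,0,0,0]]}'
```

```text
t: 26.5
eef_pos: [521.4, -214.7, 27.4]
tcp_rot: [-180.0, -0.0, 99.3]
contact_force: [-0.4, -0.8, -1.6]
gripper_width: 0.185
gripper_force: 9.7
t: 26.88
eef_pos: [521.4, -214.7, 24.5]
tcp_rot: [180.0, 0.0, 99.3]
contact_force: [0.1, -0.6, -0.1]
gripper_width: 0.183
gripper_force: 9.7
t: 27.25
eef_pos: [521.3, -214.6, 21.3]
tcp_rot: [-180.0, -0.0, 99.3]
contact_force: [0.1, -0.1, -0.9]
gripper_width: 0.188
gripper_force: 9.7
```

Nearly there. I'll keep going slowly, swinging the tab end down: +x 0.5 mm per mm of drop once in contact.

```bash
python3 -m crank '{"steps":[[0,0,-0.15,0],[0,0,-0.1,0],[0,0,0,0]]}'; python3 -m crank '{"steps":[[0.05,0.01,-0.1,0],[0.05,0.01,-0.1,0],[0,0,0,0]]}'; python3 -m crank '{"steps":[[0.05,0.01,-0.1,0],[0.05,0.01,-0.1,0],[0,0,0,0]]}'; python3 -m crank '{"steps":[[0.05,0.01,-0.1,0],[0.05,0.01,-0.1,0],[0,0,0,0]]}'
```

```text
t: 27.62
eef_pos: [522.0, -214.8, 19.5]
tcp_rot: [179.9, 0.0, 99.3]
contact_force: [0.4, 0.9, 0.9]
gripper_width: 0.195
gripper_force: 9.5
t: 28.0
eef_pos: [523.5, -214.7, 17.8]
tcp_rot: [179.9, 0.1, 99.4]
contact_force: [2.7, 1.6, 4.6]
gripper_width: 0.187
gripper_force: 9.1
t: 28.38
eef_pos: [522.5, -214.4, 14.2]
tcp_rot: [-179.9, -0.0, 99.3]
contact_force: [2.0, -0.2, 1.6]
gripper_width: 0.178
gripper_force: 9.3
t: 28.75
eef_pos: [524.2, -214.1, 12.7]
tcp_rot: [-180.0, -0.0, 99.3]
contact_force: [1.5, -0.1, 2.3]
gripper_width: 0.185
gripper_force: 9.3
```

```bash
cat >> h.py <<'E'
def prof():
    o=r.get_obs()["eef_pos"];c=r.camera_info("wrist");p,d=r.snapshot("wrist");P=cloud(d,c);z=P[...,2]
    a=np.radians(9.3);dx,dy=P[...,0]-o[0],P[...,1]-o[1]
    X=dx*np.cos(a)+dy*np.sin(a)+26;Y=-dx*np.sin(a)+dy*np.cos(a)
    m=(d>0)&(abs(Y)<45)&(abs(X)<75)&(z<110)
    for lo,hi in((-35,-19),(-18,-9),(20,45)):
        print(lo,hi,[(x,round(float(np.median(z[k])))) for x in range(-60,70,6) if (k:=m&(Y>lo)&(Y<hi)&(X>=x)&(X<x+6)).sum()>4])
    return p,P
E
python3 -m crank '{"steps":[[0.05,0.01,-0.1,0],[0.05,0.01,-0.1,0],[0.05,0.01,-0.1,0],[0,0,0,0]]}'; python3 -m crank '{"steps":[[0.05,0.01,-0.1,0],[0.05,0.01,-0.1,0],[0.04,0.01,-0.1,0],[0,0,0,0]]}'; python3 -c "
from h import *
prof()"
```

```text
t: 29.25
eef_pos: [526.0, -213.9, 9.9]
tcp_rot: [180.0, 0.0, 99.3]
contact_force: [1.7, -0.3, 2.1]
gripper_width: 0.179
gripper_force: 9.4
t: 29.75
eef_pos: [527.3, -213.5, 6.8]
tcp_rot: [-180.0, -0.0, 99.3]
contact_force: [2.5, 0.5, 1.1]
gripper_width: 0.169
gripper_force: 9.6
-35 -19 [(-60, 5), (-54, 5), (-48, 5), (-42, 5), (-36, 11), (-30, 22), (-24, 23), (-18, 23), (-12, 24), (-6, 25), (12, 29), (18, 29), (24, 30), (30, 31), (54, 5), (60, 5), (66, 5)]
-18 -9 [(-60, 5), (-54, 5), (-48, 5), (-42, 5), (-36, 11), (-30, 21), (-24, 23), (-18, 24), (-12, 24), (-6, 26), (12, 50), (18, 50), (24, 30), (30, 53), (48, 5), (54, 5), (60, 5), (66, 5)]
20 45 [(-60, 5), (-54, 5), (-48, 5), (-42, 5), (-36, 5), (-30, 21), (-24, 22), (-18, 23), (-12, 24), (-6, 25), (0, 25), (6, 26), (12, 27), (18, 28), (24, 29), (30, 30), (36, 31), (42, 32), (48, 5), (54, 5), (60, 5), (66, 5)]
```

Tilt is down to 8°. Continuing.

```bash
python3 -m crank '{"steps":[[0.04,0.01,-0.1,0],[0.04,0.01,-0.1,0],[0.04,0.01,-0.1,0],[0,0,0,0]]}'; python3 -m crank '{"steps":[[0.03,0.01,-0.1,0],[0.03,0.01,-0.1,0],[0.03,0,-0.1,0],[0,0,0,0]]}'; python3 -c "
from h import *
prof()"
```

```text
t: 30.3
eef_pos: [528.5, -213.2, 3.8]
tcp_rot: [-180.0, -0.0, 99.3]
contact_force: [0.9, -0.1, 1.7]
gripper_width: 0.169
gripper_force: 9.7
t: 30.8
eef_pos: [529.2, -212.9, 0.7]
tcp_rot: [-180.0, -0.0, 99.3]
contact_force: [1.4, -0.3, 1.0]
gripper_width: 0.165
gripper_force: 9.8
-35 -19 [(-60, 5), (-54, 5), (-48, 5), (-42, 6), (-36, 21), (-30, 22), (-24, 22), (-18, 22), (-12, 23), (-6, 23), (12, 25), (18, 25), (24, 25), (30, 25), (54, 5), (60, 5), (66, 5)]
-18 -9 [(-60, 5), (-54, 5), (-48, 5), (-42, 5), (-36, 21), (-30, 22), (-24, 22), (-18, 23), (-12, 23), (-6, 23), (12, 46), (18, 46), (24, 25), (30, 47), (48, 5), (54, 5), (60, 5), (66, 5)]
20 45 [(-60, 5), (-54, 5), (-48, 5), (-42, 5), (-36, 8), (-30, 21), (-24, 21), (-18, 22), (-12, 22), (-6, 22), (0, 23), (6, 23), (12, 24), (18, 24), (24, 24), (30, 25), (36, 25), (42, 25), (48, 5), (54, 5), (60, 5), (66, 5)]
```

```bash
python3 -m crank '{"steps":[[0.03,0,-0.1,0],[0.03,0,-0.1,0],[0,0,0,0]]}';python3 -m crank '{"steps":[[0.03,0,-0.1,0],[0,0,-0.05,0],[0,0,0,0]]}'; python3 -c "
from h import *
prof()"
```

```text
t: 31.22
eef_pos: [530.0, -212.9, -1.1]
tcp_rot: [-180.0, -0.0, 99.3]
contact_force: [1.0, 0.9, 1.3]
gripper_width: 0.161
gripper_force: 9.9
t: 31.6
eef_pos: [530.4, -213.0, -2.5]
tcp_rot: [180.0, -0.0, 99.3]
contact_force: [1.8, 0.0, 1.1]
gripper_width: 0.159
gripper_force: 9.9
-35 -19 [(-60, 5), (-54, 5), (-48, 5), (-42, 6), (-36, 21), (-30, 21), (-24, 22), (-18, 22), (-12, 22), (-6, 22), (12, 22), (18, 22), (24, 22), (30, 22), (54, 5), (60, 5), (66, 5)]
-18 -9 [(-60, 5), (-54, 5), (-48, 5), (-42, 6), (-36, 21), (-30, 21), (-24, 22), (-18, 22), (-12, 22), (-6, 22), (0, 22), (18, 43), (24, 22), (30, 44), (48, 5), (54, 5), (60, 5), (66, 5)]
20 45 [(-60, 5), (-54, 5), (-48, 5), (-42, 5), (-36, 16), (-30, 21), (-24, 21), (-18, 21), (-12, 21), (-6, 21), (0, 21), (6, 21), (12, 21), (18, 22), (24, 21), (30, 22), (36, 22), (42, 21), (48, 5), (54, 5), (60, 5), (66, 5)]
```

Flat now. A last 0.7 mm down, then release in stages.

```bash
python3 -m crank '{"steps":[[0,0,-0.07,0],[0,0,0,0],[0,0,0,0]]}'; python3 -m crank '{"steps":[[0.15,0.02,0,0],[0,0,0,0]]}' 0.8 10; python3 -m crank '{"steps":[[0.2,0.03,0,0],[0,0,0,0]]}' 0.75; python3 -m crank '{"steps":[[0.2,0.03,0,0],[0,0,0,0]]}' 0.70;  python3 -m crank '{"steps":[[0,0,0,0],[0,0,0,0],[0,0,0,0]]}' 0.62; python3 -c "
from h import *
prof()"
```

```text
t: 32.02
eef_pos: [530.5, -213.0, -3.1]
tcp_rot: [180.0, 0.0, 99.3]
contact_force: [2.0, 0.5, 2.6]
gripper_width: 0.158
gripper_force: 10.0
t: 32.28
eef_pos: [531.9, -212.8, -3.3]
tcp_rot: [-180.0, 0.0, 99.3]
contact_force: [1.8, -0.1, 2.0]
gripper_width: 0.201
gripper_force: 7.4
t: 32.52
eef_pos: [533.7, -212.5, -3.5]
tcp_rot: [-180.0, -0.0, 99.3]
contact_force: [0.9, 0.0, 1.7]
gripper_width: 0.248
gripper_force: 4.8
t: 32.78
eef_pos: [535.5, -212.1, -3.6]
tcp_rot: [-179.9, -0.0, 99.3]
contact_force: [-0.0, -0.5, 0.7]
gripper_width: 0.3
gripper_force: 0.0
t: 33.15
eef_pos: [535.8, -212.2, -3.3]
tcp_rot: [-180.0, -0.0, 99.3]
contact_force: [-0.2, 0.3, 0.6]
gripper_width: 0.378
gripper_force: 0.0
-35 -19 [(-60, 5), (-54, 5), (-48, 11), (-42, 21), (-36, 21), (-30, 21), (-24, 21), (-18, 21), (0, 21), (6, 21), (12, 21), (18, 21), (24, 21), (30, 21), (36, 21), (42, 5), (48, 5), (66, 5)]
-18 -9 [(-60, 5), (-54, 5), (-48, 11), (-42, 21), (-36, 21), (-30, 21), (-24, 21), (-18, 22), (6, 21), (12, 42), (18, 21), (24, 6), (30, 7), (36, 41), (42, 5), (60, 5), (66, 5)]
20 45 [(-60, 5), (-54, 5), (-48, 5), (-42, 20), (-36, 21), (-30, 21), (-24, 20), (-18, 21), (-12, 21), (-6, 21), (0, 21), (6, 21), (12, 20), (18, 20), (24, 21), (30, 21), (36, 6), (42, 5), (48, 5), (54, 5), (60, 5), (66, 5)]
```

```bash
python3 -m crank '{"steps":[[0,0,0.3,0],[0,0,0.7,0],[0,0,1.5,0],[0,0,2.5,0],[0,0,3,0],[0,0,3,0],[0,0,2,0],[0,0,1,0],[0,0,0,0],[0,0,0,0]]}'
python3 - <<'E'
from h import *
p,P=prof();z=P[...,2]
m=(abs(z-21)<2.0)&(abs(P[...,0]-510)<70)&(abs(P[...,1]+216)<65);print("cover",rect(P[m]))
print(r.get_obs()["eef_pos"])
a,_=r.snapshot("top");cv2.imwrite("pics/t7.png",a[:,:,::-1])
b=cv2.imread("pics/top0.png")[...,::-1]
df=cv2.absdiff(a,b).max(2);n,l,s,_=cv2.connectedComponentsWithStats((df>45).astype(np.uint8));print(s[(s[:,4]>25)][1:])
E
```

```text
t: 34.45
eef_pos: [535.3, -211.9, 135.7]
tcp_rot: [-179.9, -0.1, 99.3]
contact_force: [0.1, 0.0, 0.0]
gripper_width: 0.379
gripper_force: 0.0
-35 -19 [(-60, 5), (-54, 5), (-48, 7), (-42, 21), (-36, 21), (-30, 21), (-24, 21), (-18, 22), (-12, 21), (-6, 21), (0, 21), (6, 21), (12, 21), (18, 21), (24, 21), (30, 21), (36, 21), (42, 6), (48, 5), (54, 5), (60, 5), (66, 5)]
-18 -9 [(-60, 5), (-54, 5), (-48, 6), (-42, 21), (-36, 22), (-30, 21), (-24, 22), (-18, 22), (-12, 22), (-6, 21), (0, 21), (6, 21), (12, 42), (18, 21), (24, 6), (30, 11), (36, 23), (42, 5), (48, 5), (54, 5), (60, 5), (66, 5)]
20 45 [(-60, 5), (-54, 5), (-48, 5), (-42, 19), (-36, 20), (-30, 20), (-24, 20), (-18, 20), (-12, 21), (-6, 21), (0, 20), (6, 20), (12, 20), (18, 21), (24, 20), (30, 20), (36, 6), (42, 5), (48, 5), (54, 5), (60, 5), (66, 5)]
cover (509.5479431152344, -215.9200439453125, 80.16089630126953, 72.02867126464844, 9.490867614746094)
[ 535.2 -211.9  135.5]
[[  327   120   194   260 18333]
 [  249   167     8    12    81]
 [  228   168     9    31   146]
 [  251   187     6    11    36]
 [  376   315   173    85  7731]
 [  302   320    21    17   186]
 [  270   322    27    17   157]
 [  554   327    18    73   964]
 [  318   329     8     9    36]
 [  246   338    63    46  1714]
 [  597   342    43    58  2215]
 [  577   356    17    10   116]
 [  165   365    79    35  2001]
 [  576   367    18    33   434]]
```

View pics/t7.png

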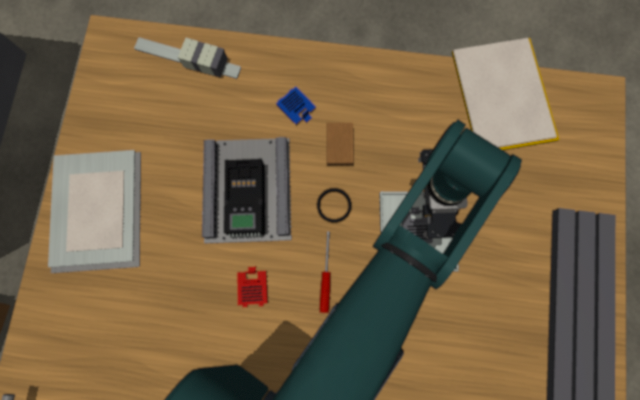

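The top view shows the drive's recess open at (243,183) with its terminals visible. The tape (334,205), carton (340,144) and screwdriver (326,285) are unmoved. The cover measures 80 × 72 mm, flat at top height 21 mm, 9 mm from the tray's middle, and the gripper is clear. Handing in.

```bash
python3 -c "
from workcell import r
print(r.close_job())"
```

```text
the job is handed in; nothing more can be done
None
```

The cover is off the drive and lying flat in the tray about 9 mm from its middle, let go; the screwdriver, carton and tape were not moved, and the job was handed in at about 34.5 s (no verdict came back).

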